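Scrape the brick chips off the balance

ROBOT

A 6-joint arm with a two-finger parallel gripper is mounted at the origin on the work surface. World frame = base frame: x ahead of the robot, y to its left, z up, the work surface at z = 0. Lengths are in m, angles in rad, forces in N, time in s.
With the tool pointing down it reaches from about 0.425 to 0.95 m from the base axis. Payload 3.5 kg.
Tool frame: the origin (TCP) lies midway between the tips of the shut fingers; the grasp point (between the pads) lies behind it (arm.grip_depth is the z of the grasp point in the tool frame, in m); z points along the fingers, y is the direction in which the jaws open and shut (so a half turn about z gives the same grasp; the last joint's range is limited). The gripper opens to 85 mm and grips with 20 to 120 N. Pads are 22 mm wide; open, the fingers measure 114 mm over their backs; the gripper's body (76 mm by 85 mm) begins 54 mm behind the grasp point. The pads swing forward as they close: fully open they stand 13 mm farther back than shut.
Start: joints at [-1.468, 0.286, 1.577, -0, 1.279, -0.15], TCP at [0.169, -0.654, 0.197] pointing down, gripper open.
Joint ranges: [-2.77, 2.77], [-0.9, 2.22], [0.21, 2.48], [-1.53, 4.67], [0.24, 2.81], [-2.84, 2.84]. Speed limits (rad/s): [2.79, 2.79, 3.14, 3.14, 3.14, 3.14].

INTERFACE

Orientations are given as a rotation vector (axis times angle).
In Python, from bench import get_obs, cams, sign_off, arm gives the robot as it stands. The module is installed in compiled form; this text tells all that it offers.
- The arm moves only by the shell command python3 -m handwheel 'ROWS' [OPENING] [FORCE]. ROWS is text: rows parted by semicolons, each of 6 numbers parted by spaces: the shift along the tool's x, y, z in m, then the turn, a rotation vector about the tool's x, y, z in units of 5 degrees (1.0 is 5 degrees). In form: tx ty tz rx ry rz; .... A call has 1 to 12 rows; each row is the pose to reach, as a shift and turn from the pose commanded when the call began, along the tool's axes at that moment; what a row does not reach only later rows make up. A row lasts 1/12 s, in which the tool goes at most 41.7 mm and 7.16 degrees, less where a joint would pass 70% of its speed; a pose out of reach is approached as far as the arm can. A call with a gripper value outside its range is refused whole. OPENING is the gripper's target within -1 to 1 (shut at 1, half-way at 0, fully open at -1), set as the call begins (- or left out, the last holds). The fingers move at their own pace and stop on an object; FORCE is the grip in N (left out, the last holds). Time passes only in rows, so rows that repeat a pose let the fingers close. It gives the time, the measured TCP pose, the force and the opening at its end, in the units of the state.
- get_obs(): the state, without advancing time (a new reading comes with each control period).
- cams.camera(name): name is "side" or "top" or "wrist"; returns a dict with "image" (384x512x3 uint8, red, green, blue), "fx", "fy", "cx", "cy" (pixels), "distortion" ([k1, k2, p1, p2, k3] as OpenCV has them; the pictures are not rectified), "view" (4x4, takes a point from world to camera coordinates); the wrist camera has in their place "T_tool_cam" (4x4, takes a point from camera to tool coordinates, whose origin is the TCP and whose axes are the flange's). Camera axes: x right, y down, z forward; pixel columns grow to the right and rows downward; lengths in m; the calibration is good to about 2 mm. A picture is of the moment at which its call begins: read the wrist's pose just before it. There is no depth.
- sign_off(): hands the job in, once; it reports no verdict.
The state is a dict: "t": time; "joint_pos": joint angles; "dq": joint speeds; "tau": joint torques, N m; "ee_pos": TCP position; "ee_rot": TCP orientation; "ft_force": force on the tool from outside, world axes, zero at the start; "moment": the same for the moment, N m; "gripper_width": opening from 0.0 (shut) to 1.0 (fully open).
Only numpy, scipy, OpenCV 4.12 (cv2) and the standard library are available. Lean on these libraries where they do the work, as an engineer would, in place of code of your own. Each camera call takes 0.05 s, during which the arm holds its last target. There are 200 camera calls.

TASK

Pick up the scraper block and use it to wipe the three brick chips off the balance's weighing plate into the metal tray beside it, without pressing hard on the plate and without touching the chips with the gripper. When all three chips lie in the tray, stand the scraper back upright on the bench where you found it, and leave the bottle, jar and sieve alone.

Things in the scene. Friction and masses are not known exactly. Their poses are not given: they have to be found in the camera images.
- scraper_center (a point): scraper block standing on the bench, on the balance's side away from the tray: black blade 170 (x) by 30 (y) by 40 mm high, with a wooden grip rib 90 (x) by 24 mm (y) centred on top, from 40 to 85 mm above the underside. Point: its centre, 42.5 mm above the underside; z up. About 0.25 kg. With its underside about 3 mm above the plate it still catches the chips.
- pan_center (a point): centre of the top face of the balance's flat steel weighing plate, 220 mm (x) by 190 mm (y), 8 mm thick, without any rim, its top 66 mm above the bench; its x and y axes are those of the balance. The plate overhangs the 150 mm wide (y) housing by 20 mm on both y sides; the display part of the housing, 36 mm high, reaches 200 mm from the plate's centre on +x.
- pan (a joint): how far the weighing plate has sunk on its spring, m: 0 unloaded, 0.008 on its stop, 2.5 N per mm. The chips alone sink it by less than 1 mm; 6 mm (15 N) is an overload.
- tray: open aluminium tray fixed to the bench beside the balance, on either its +y or its -y side, parallel to it (same axes): 280 mm (x) by 210 mm (y) by 40 mm high, walls 4 mm. Origin at the centre of its underside, on the bench. Its near wall stands under the overhang of the plate, so what is pushed off the plate on that side drops into it.
- chip_a_center (a point): a flat angular chip of brick-red fired clay, about 60 by 40 mm in plan and 11 mm thick, lying flat and loose on the weighing plate; this point is its centre (5.5 mm above its underside); x is along its length, z its thickness. 55 g.
- chip_b_center (a point): a flat angular chip of brick-red fired clay, about 62 by 38 mm in plan and 12 mm thick, lying flat and loose on the weighing plate; this point is its centre (6 mm above its underside); x is along its length, z its thickness. 55 g.
- chip_c_center (a point): a flat angular chip of brick-red fired clay, about 60 by 38 mm in plan and 12 mm thick, lying flat and loose on the weighing plate; this point is its centre (6 mm above its underside); x is along its length, z its thickness. 55 g.
- wash_bottle: bystander: white plastic bottle, 70 mm across, about 190 mm tall, to the robot's right; origin at the centre of its underside
- jar: bystander: amber glass jar, 72 mm across, about 100 mm tall, to the robot's left; origin at the centre of its underside
- sieve: bystander: round steel sieve pan, 200 mm across, 60 mm high, to the robot's right; origin at the centre of its underside
There are look-alikes about, which are no part of the job. There is more than one size of the part that bears scraper_center; the job needs the middle-sized.

How it is judged:
On the way, in this order (a step that is already met when the one before it is completed fails the run):
1. the scraper has been picked up: its centre more than 75 mm above the bench (height (world z) of scraper_center above 0.075 m), for 0.2 s.
2. all three chips lie inside the tray (x of chip_a_center in the frame of tray between -0.138 and 0.138 m and y of chip_a_center in the frame of tray between -0.103 and 0.103 m and height (world z) of each of chip_a_center, chip_b_center, chip_c_center below 0.04 m and x of chip_b_center in the frame of tray between -0.138 and 0.138 m and y of chip_b_center in the frame of tray between -0.103 and 0.103 m and x of chip_c_center in the frame of tray between -0.138 and 0.138 m and y of chip_c_center in the frame of tray between -0.103 and 0.103 m), for 0.2 s.
At the end, for the whole second after the job is handed in: The centres of all three chips are within the tray's walls and below its 40 mm rim, at rest; the scraper stands upright (within 0.15 rad) at rest on the bench, its centre within 60 mm of where it started (all of step 2 and distance of scraper_center from where it was at the start of the episode below 0.06 m and angle between scraper_center's own z axis and vertical below 0.15 rad and linear speed of each of scraper, chip_a, chip_b, chip_c below 0.02 m/s); the robot touches nothing.
It fails at once if the weighing plate is pressed down more than 6 mm (about 15 N) (value of joint pan above 0.006 m).
It fails at once if the gripper or arm touches a chip (contact force between any of the fingers, the arm and chip_a above 0.5 N or contact force between any of the fingers, the arm and chip_b above 0.5 N or contact force between any of the fingers, the arm and chip_c above 0.5 N).
It fails at once if the bottle, jar or sieve is moved more than 30 mm (distance of any of wash_bottle, jar, sieve from where it was at the start of the episode above 0.03 m).
It also fails if it takes over 48 s, if anything falls off the work surface, if the arm or the gripper's body presses on something with over 40 N, if the wrist force passes 120 N, or if a joint passes its speed limit or range.

## Working session

There is one attempt and no reset: what is moved stays moved. The work goes in short steps, Python scripts to look and compute and a shell command to move; the robot and the scene stay as the last step left them, time stands still between calls to the robot, and variables do not carry over. Pictures are saved under pics/ and viewed, about 8 in all and at most 12, crops included, and the job is handed in when it is done.

```bash
mkdir -p pics; python3 - <<'E'
from bench import get_obs,cams,arm
import cv2,numpy as np
o=get_obs();print({k:np.round(v,3) for k,v in o.items()},arm.grip_depth)
ims=[]
for n in("top","side"):
    c=cams.camera(n);np.save(f'{n}.npy',c,allow_pickle=True)
    print(n,c['fx'],c['cx'],c['cy'],c['distortion'],np.round(c['view'],3).tolist())
    cv2.imwrite(f'pics/{n}0.png',cv2.resize(c['image'][:,:,::-1],(800,600)))
E
```

```text
{'t': np.float64(0.0), 'joint_pos': array([-1.468,  0.287,  1.578, -0.   ,  1.279, -0.15 ]), 'dq': array([ 0.001, -0.003, -0.001,  0.   , -0.   , -0.001]), 'tau': array([-1.0000e-03, -4.0598e+01, -2.9263e+01, -0.0000e+00,  6.0000e-03,
       -0.0000e+00]), 'ee_pos': array([ 0.169, -0.653,  0.195]), 'ee_rot': array([-3.114, -0.396, -0.   ]), 'ft_force': array([0.442, 0.792, 1.218]), 'moment': array([ 0.007, -0.042, -0.008]), 'gripper_width': np.float64(0.999)} -0.0187
top 428.9900604669909 261.1871764885529 185.2452806117156 [-0.00919997  0.          0.          0.          0.        ] [[0.02, -1.0, -0.002, -0.026], [-0.999, -0.02, -0.044, 0.516], [0.044, 0.003, -0.999, 1.393], [0.0, 0.0, 0.0, 1.0]]
side 372.61521605195327 256.15913720436794 183.19047078529397 [-0.01044134  0.          0.          0.          0.        ] [[-0.806, -0.592, 0.008, 0.424], [-0.359, 0.478, -0.801, 0.267], [0.471, -0.649, -0.598, 0.957], [0.0, 0.0, 0.0, 1.0]]
```

View pics/top0.png

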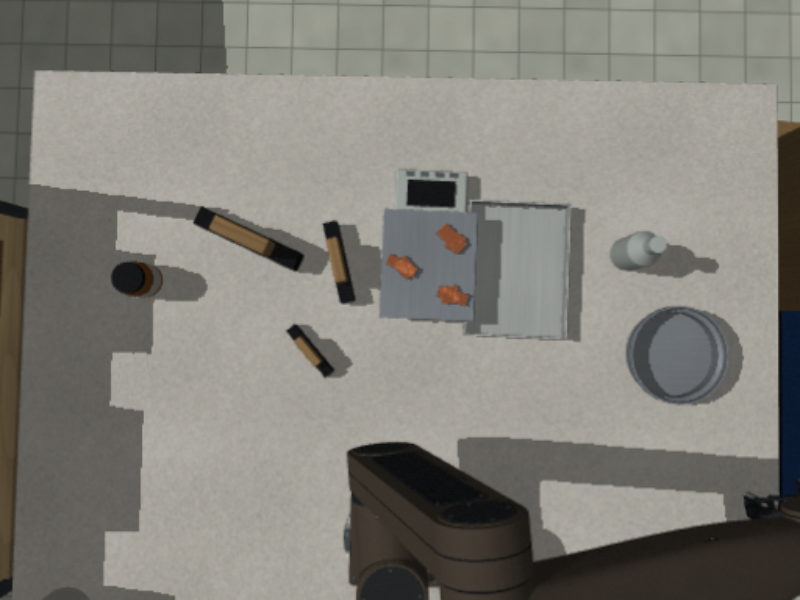

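View pics/side0.png

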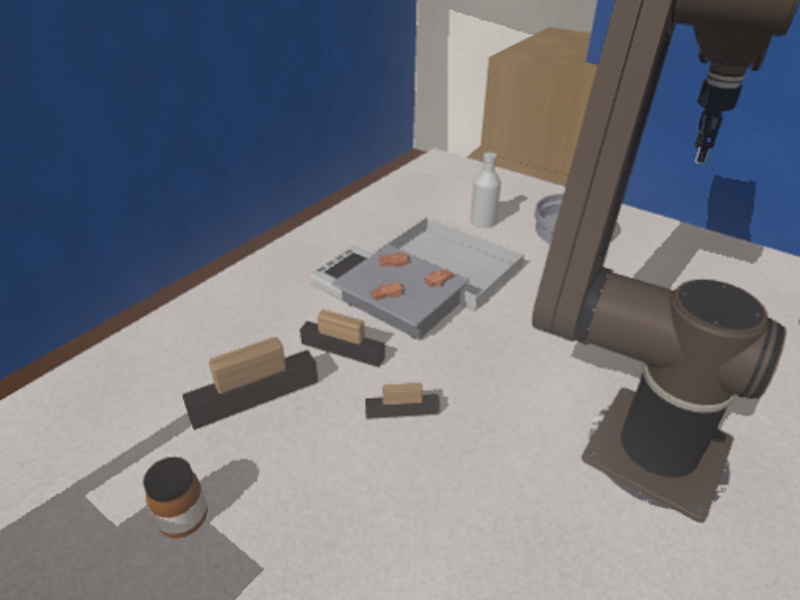

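Three scrapers in the 800x600 top picture: large (247,238), middle (339,262) and small (310,350). The middle one is about 82 px long, or 170 mm, and stands beside the balance on the side away from the tray, so it is the one meant. The tray is on the -y side (right in the picture). I'll measure it and confirm in a crop.

```bash
cat > h.py <<'E'
import numpy as np,cv2
from scipy.spatial.transform import Rotation as R
def ray(c,uv,z,V=None):
    V=c['view'] if V is None else V
    K=np.array([[c['fx'],0,c['cx']],[0,c['fy'],c['cy']],[0,0,1]])
    p=cv2.undistortPoints(np.float64(uv).reshape(-1,1,2),K,np.array(c['distortion'],float)).reshape(-1,2)
    d=np.c_[p,np.ones(len(p))]@V[:3,:3]; o=-V[:3,:3].T@V[:3,3]
    return o+d*((z-o[2])/d[:,2])[:,None]
def rect(xy):
    (cx,cy),(w,h),a=cv2.minAreaRect(np.float32(xy)); a=np.deg2rad(a)
    if w<h: w,h,a=h,w,a+np.pi/2
    return np.round([cx,cy,w,h,np.rad2deg((a+np.pi/2)%np.pi-np.pi/2)],4)
def blobs(m,amin):
    return [k.reshape(-1,2) for k in cv2.findContours(m.astype(np.uint8),0,1)[0] if cv2.contourArea(k)>amin]
E
python3 - <<'E'
from h import *
c=np.load('top.npy',allow_pickle=True).item();im=c['image'];hsv=cv2.cvtColor(im,cv2.COLOR_RGB2HSV).astype(int)
H,S,V=hsv[...,0],hsv[...,1],hsv[...,2]
roi=np.zeros(H.shape,bool);roi[120:250,110:320]=1
for n,m,z,a in(('wood',(H>8)&(H<22)&(S>80)&(V>90),.085,60),('dark',(V<45),.04,60),('chip',(H<10)&(S>110)&(V>90),.075,30)):
    for k in blobs(m&roi,a): print(n,k.mean(0).round()*1.5625,rect(ray(c,k,z)[:,:2]))
# plate: blue-grey
m=roi&(S>15)&(H>95)&(H<130)&(V>60); 
x=im[175,240:310];print(x[::4].tolist(), im[190,130:160:4].tolist(),im[150,320:350:5].tolist())
for k in blobs(m,300):print('plate?',k.mean(0)*1.5625,rect(ray(c,k,.066)[:,:2]))
crop=im[95:255,110:380,::-1]
cv2.imwrite('pics/crop.png',cv2.resize(crop,None,fx=2.9,fy=2.9,interpolation=2))
E
```

```text
wood [306.25 350.  ] [3.87500e-01 1.82600e-01 6.42000e-02 1.50000e-02 4.12717e+01]
wood [451.5625 295.3125] [ 5.05300e-01 -1.04300e-01  5.95000e-02  3.32000e-02  8.59514e+01]
wood [401.5625 265.625 ] [ 5.62200e-01 -3.50000e-03  6.16000e-02  3.24000e-02  5.42328e+01]
wood [334.375 259.375] [ 0.5701  0.1305  0.0866  0.0212 13.8957]
wood [451.5625 237.5   ] [ 6.17300e-01 -1.00000e-01  5.73000e-02  3.75000e-02  4.62312e+01]
wood [237.5   234.375] [6.17100e-01 3.24900e-01 1.16900e-01 3.00000e-02 6.59576e+01]
dark [310.9375 348.4375] [3.87100e-01 1.82400e-01 1.22200e-01 2.29000e-02 4.12873e+01]
dark [282.8125 253.125 ] [5.83000e-01 2.43900e-01 7.81000e-02 3.74000e-02 6.49599e+01]
dark [340.625  260.9375] [ 0.5697  0.128   0.1676  0.029  13.9291]
dark [203.125  217.1875] [  0.6554   0.4079   0.0364   0.0335 -24.675 ]
dark [431.25   195.3125] [ 7.08600e-01 -5.85000e-02  9.36000e-02  3.58000e-02 -8.88654e+01]
[[99, 97, 92], [111, 115, 118], [110, 115, 121], [111, 115, 121], [99, 81, 76], [146, 84, 54], [140, 83, 54], [73, 76, 79], [109, 114, 119], [111, 115, 120], [113, 117, 123], [110, 115, 120], [112, 117, 121], [111, 116, 121], [111, 117, 122], [111, 115, 120], [78, 80, 79], [93, 96, 93]] [[167, 163, 156], [169, 165, 157], [171, 167, 158], [167, 164, 156], [163, 160, 152], [170, 166, 159], [167, 164, 156], [170, 166, 158]] [[91, 94, 92], [145, 149, 146], [148, 153, 148], [147, 152, 148], [149, 152, 149], [148, 152, 148]]
plate? [428.25469368 264.20454545] [ 0.5657 -0.0553  0.2172  0.188  -1.4223]
```

View pics/crop.png

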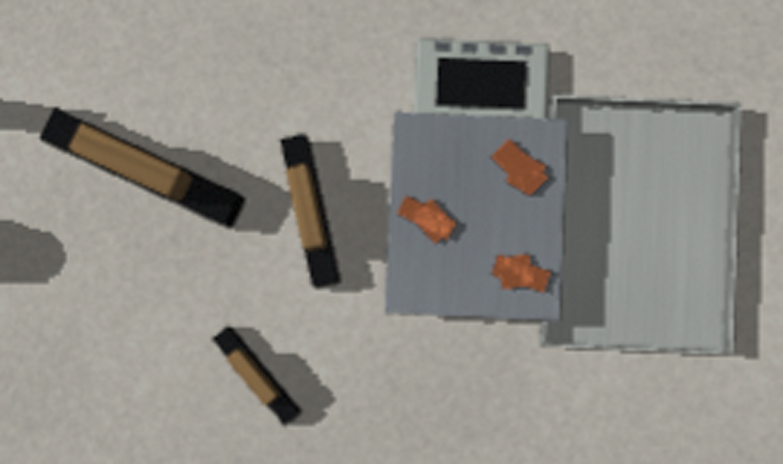

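The crop shows the three scrapers (large at (140,165), middle at (312,210), small at (255,375)). The middle one measures 168 x 29 mm, matching 170 x 30, at (0.570, 0.129) with yaw 13.9°. The plate at (0.566, -0.055) also has the expected size. Next I move above the scraper, bowing outward on the way.

```bash
r="x"; python3 -m handwheel '0.373 -0.321 -0.06 0 0 0;0.373 -0.321 -0.06 0 0 0;0.373 -0.321 -0.06 0 0 0;0.373 -0.321 -0.06 0 0 0;0.373 -0.321 -0.06 0 0 0;0.373 -0.321 -0.06 0 0 0;0.373 -0.321 -0.06 0 0 0;0.373 -0.321 -0.06 0 0 0;0.373 -0.321 -0.06 0 0 0;0.373 -0.321 -0.06 0 0 0;0.373 -0.321 -0.06 0 0 0;0.373 -0.321 -0.06 0 0 0' -1
python3 - <<'E'
from h import *
from bench import get_obs
c=np.load('top.npy',allow_pickle=True).item();im=c['image'];hsv=cv2.cvtColor(im,cv2.COLOR_RGB2HSV).astype(int)
H,S,V=hsv[...,0],hsv[...,1],hsv[...,2]
p0=np.array([.5657,-.0553]);a=np.deg2rad(-1.4);M=np.array([[np.cos(a),np.sin(a)],[-np.sin(a),np.cos(a)]])
roi=np.zeros(H.shape,bool);roi[120:220,244:320]=1
for k in blobs((H<18)&(S>80)&(V>80)&roi,30):
    q=(ray(c,k,.075)[:,:2]-p0)@M.T; print('chip plate frame',q.min(0).round(3),q.max(0).round(3))
# tray corners from crop px (crop/2.9 + offset)
t=np.array([[557,97],[740,103],[733,356],[545,348]])/2.9+[110,95]
print('tray rim', ((ray(c,t,.04)[:,:2]-p0)@M.T).round(3).tolist())
o=get_obs();print(o['ee_pos'],o['ee_rot'])
E
```

```text
t: 1.1
ee_pos: [0.4504, -0.247, 0.2565]
ee_rot: [-3.116, -0.397, -0.0]
ft_force: [0.3, -0.5, 0.1]
gripper_width: 1.0
chip plate frame [-0.079 -0.081] [-0.042 -0.021]
chip plate frame [-0.031  0.024] [0.015 0.085]
chip plate frame [ 0.027 -0.073] [ 0.083 -0.016]
tray rim [[0.137, -0.086], [0.14, -0.289], [-0.141, -0.291], [-0.142, -0.084]]
[ 0.45043129 -0.24704094  0.25654464] [-3.11607107e+00 -3.96726395e-01 -6.22823843e-05]
```

```bash
python3 -m handwheel '0.21 -0.334 0 0 0 0;0.21 -0.334 0 0 0 0;0.21 -0.334 0 0 0 0;0.21 -0.334 0 0 0 0;0.21 -0.334 0 0 0 0;0.21 -0.334 0 0 0 0;0.21 -0.334 0 0 0 0;0.21 -0.334 0 0 0 0;0.21 -0.334 0 0 0 0;0.21 -0.334 0 0 0 0;0.21 -0.334 0 0 0 0;0.21 -0.334 0 0 0 0'
cat >> h.py <<'E'
def wristview():
    from bench import get_obs,cams
    o=get_obs();c=cams.camera('wrist')
    T=np.eye(4);T[:3,:3]=R.from_rotvec(o['ee_rot']).as_matrix();T[:3,3]=o['ee_pos']
    return o,c,np.linalg.inv(T@c['T_tool_cam'])
E
python3 - <<'E'
from h import *
o,c,W=wristview();im=c['image'];cv2.imwrite('pics/w1.png',im[:,:,::-1])
hsv=cv2.cvtColor(im,cv2.COLOR_RGB2HSV).astype(int);H,S,V=hsv[...,0],hsv[...,1],hsv[...,2]
print(o['ee_pos'],o['joint_pos'])
for n,m,z in(('wood',(H>8)&(H<22)&(S>80)&(V>90),.085),('dark',(V<45),.04)):
    for k in blobs(m,500): print(n,k.mean(0),rect(ray(c,k,z,W)[:,:2]))
E
```

```text
t: 2.1
ee_pos: [0.5691, 0.1273, 0.2556]
ee_rot: [3.116, 0.4, -0.003]
ft_force: [0.2, -0.2, -0.0]
gripper_width: 1.002
[0.56906227 0.12727269 0.2556474 ] [ 4.64026845e-02  4.54777055e-02  1.74181088e+00 -5.79482660e-04
  1.35605485e+00  1.36212063e+00]
wood [340.86861314 196.01459854] [5.66600e-01 2.00000e-03 6.39000e-02 3.28000e-02 5.27026e+01]
wood [417.63522013 174.25786164] [ 6.19700e-01 -9.15000e-02  6.33000e-02  3.69000e-02  5.55434e+01]
wood [251.35849057 167.20754717] [ 0.5733  0.1302  0.0886  0.0228 14.0269]
wood [104.29468599  97.57971014] [6.13800e-01 3.31000e-01 1.27600e-01 3.36000e-02 6.60491e+01]
dark [ 78.86868687 344.72895623] [  0.1186   0.4216   0.3421   0.2079 -70.0196]
dark [303.04128054 337.13310868] [  0.3132  -0.1039   0.8422   0.3164 -77.936 ]
```

View pics/w1.png

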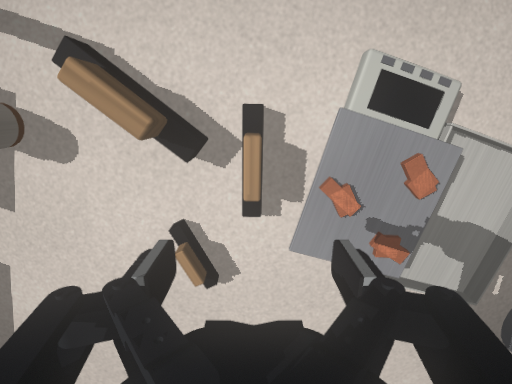

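```bash
python3 -m handwheel '0.004 -0.002 0.04 0 0 0.12;0.004 -0.002 0.08 0 0 0.12;0.004 -0.002 0.12 0 0 0.12;0.004 -0.002 0.15 0 0 0.12;0.004 -0.002 0.175 0 0 0.12;0.004 -0.002 0.195 0 0 0.12;0.004 -0.002 0.207 0 0 0.12;0.004 -0.002 0.207 0 0 0.12;0.004 -0.002 0.207 0 0 0.12' -1
python3 -m handwheel '0 0 0 0 0 0;0 0 0 0 0 0;0 0 0 0 0 0;0 0 0 0 0 0;0 0 0 0 0 0;0 0 0 0 0 0;0 0 0 0 0 0;0 0 0 0 0 0;0 0 0 0 0 0;0 0 0 0 0 0' 1 60
```

```text
t: 2.9
ee_pos: [0.5729, 0.1284, 0.0497]
ee_rot: [3.119, 0.378, -0.001]
ft_force: [0.9, -0.5, -0.7]
gripper_width: 0.999
t: 3.73
ee_pos: [0.5734, 0.1302, 0.0525]
ee_rot: [-3.118, -0.38, -0.001]
ft_force: [-6.3, 1.0, 11.5]
gripper_width: 0.001
```

```bash
python3 - <<'E'
from h import *
from bench import cams
o,c,W=wristview();s=cams.camera('side')['image']
cv2.imwrite('pics/g1.png',np.hstack([cv2.resize(c['image'],(400,300)),cv2.resize(s[150:300,150:350],(400,300))])[:,:,::-1])
print(o)
E
```

```text
{'t': 3.7333, 'joint_pos': array([5.03932011e-02, 2.56498593e-01, 1.89687110e+00, 1.05335195e-03,
       9.87944547e-01, 1.37792677e+00]), 'dq': array([ 2.42065281e-03,  3.97140090e-04, -1.36478253e-04, -8.28795781e-04,
       -1.28036861e-03, -2.74583511e-05]), 'tau': array([-1.26854371e+00, -2.94557065e+01, -2.28416276e+01, -2.70463312e-01,
       -1.29841458e+00,  4.36879724e-03]), 'ee_pos': array([0.57336809, 0.13019676, 0.05253001]), 'ee_rot': array([-3.11764176e+00, -3.80167163e-01, -5.34409957e-04]), 'ft_force': array([-6.34337962,  0.99233624, 11.50938926]), 'moment': array([0.17666909, 0.91648885, 0.05174195]), 'gripper_width': 0.0008597005129104879}
```

View pics/g1.png

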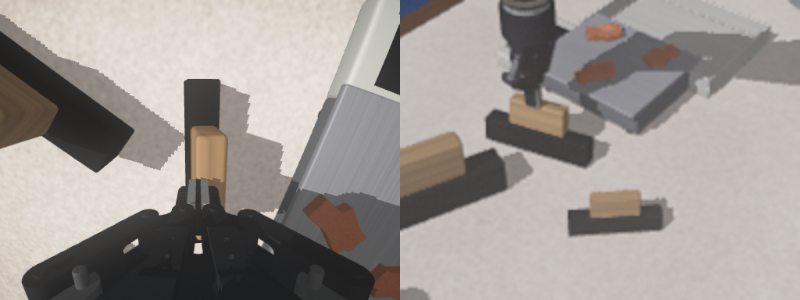

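```bash
python3 - <<'E'
from h import *
from bench import cams,get_obs
o,c,W=wristview();s=cams.camera('side')
def pr(c,V,P):
    K=np.array([[c['fx'],0,c['cx']],[0,c['fy'],c['cy']],[0,0,1]])
    return cv2.projectPoints(np.float64(P).reshape(-1,1,3),cv2.Rodrigues(V[:3,:3])[0],V[:3,3],K,np.array(c['distortion']))[0].reshape(-1,2)
e=o['ee_pos'];P=[e,e+[0,0,.03],e+[0,0,.06]]
print(c['T_tool_cam'].round(3).tolist())
out=[]
for cc,V,b,f in((s,s['view'],(190,135,100,100),4),(c,W,(150,60,220,220),1.82)):
    q=pr(cc,V,P);print(q.round(0).tolist());x,y,w,h=b
    im=cv2.resize(cc['image'][y:y+h,x:x+w,::-1],(400,400),interpolation=2).copy()
    for i,k in enumerate(q): cv2.circle(im,tuple(int(v) for v in (k-[x,y])*400/w),4,((0,0,255),(0,255,0),(255,0,0))[i],1)
    out.append(im)
cv2.imwrite('pics/g2.png',np.hstack(out))
E
```

```text
[[0.0, -0.958, -0.288, 0.075], [1.0, 0.0, 0.0, 0.0], [-0.0, -0.288, 0.958, -0.178], [0.0, 0.0, 0.0, 1.0]]
[[218.0, 211.0], [217.0, 203.0], [217.0, 195.0]]
[[253.0, 222.0], [253.0, 241.0], [252.0, 268.0]]
```

View pics/g2.png

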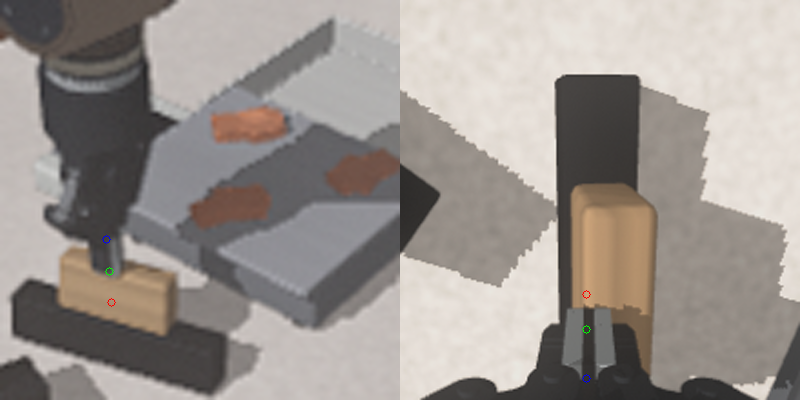

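```bash
python3 - <<'E'
from h import *
from bench import arm
print({k:getattr(arm,k) for k in dir(arm) if k[0]!='_'})
o,c,W=wristview();s=np.load('side.npy',allow_pickle=True).item();print(o['ee_pos'],o['ft_force'])
for z in(.05,.06,.065,.07,.075,.08,.085):
    print(z,ray(s,[[219.5,204]],z)[0].round(4),ray(c,[[252.8,228.7]],z,W)[0].round(4))
E
```

```text
{'PlanningError': <class 'bench.PlanningError'>, 'grip_depth': -0.0187}
[0.573375   0.13017853 0.05253788] [-5.34576548  1.15741835 11.0975007 ]
0.05 [0.5915 0.1019 0.05  ] [0.5672 0.1286 0.05  ]
0.06 [0.5832 0.1107 0.06  ] [0.5716 0.1297 0.06  ]
0.065 [0.5791 0.115  0.065 ] [0.5737 0.1302 0.065 ]
0.07 [0.575  0.1194 0.07  ] [0.5759 0.1307 0.07  ]
0.075 [0.5709 0.1238 0.075 ] [0.5781 0.1312 0.075 ]
0.08 [0.5668 0.1282 0.08  ] [0.5803 0.1318 0.08  ]
0.085 [0.5626 0.1326 0.085 ] [0.5824 0.1323 0.085 ]
```

The pictures show the fingers closed on top of the rib, with the tips at about z 0.08 while the reported TCP is at 0.05. So the tips actually stand about 30 mm behind the TCP point. I'll lift, open and re-measure the scraper.

```bash
python3 -m handwheel '0 0 -0.03 0 0 0;0 0 -0.06 0 0 0;0 0 -0.1 0 0 0;0 0 -0.14 0 0 0;0 0 -0.14 0 0 0;0 0 -0.14 0 0 0;0 0 -0.14 0 0 0;0 0 -0.14 0 0 0;0 0 -0.14 0 0 0;0 0 -0.14 0 0 0' -1
python3 - <<'E'
from h import *
o,c,W=wristview();im=c['image'];cv2.imwrite('pics/w2.png',im[:,:,::-1])
hsv=cv2.cvtColor(im,cv2.COLOR_RGB2HSV).astype(int);H,S,V=hsv[...,0],hsv[...,1],hsv[...,2]
print(o['ee_pos'],o['ee_rot'],o['gripper_width'],o['ft_force'])
for n,m,z in(('wood',(H>8)&(H<22)&(S>80)&(V>90),.085),('dark',(V<65),.04)):
    for k in blobs(m,500): print(n,k.mean(0),rect(ray(c,k,z,W)[:,:2]))
E
```

```text
t: 4.82
ee_pos: [0.5719, 0.1293, 0.1875]
ee_rot: [-3.118, -0.38, 0.005]
ft_force: [-0.2, 0.1, 0.3]
gripper_width: 1.002
[0.57187967 0.12934043 0.18754112] [-3.11832776 -0.37962519  0.00542085] 1.002059382699169 [-0.1682608   0.14371982  0.34135772]
wood [415.04918033 271.98360656] [ 5.10500e-01 -9.31000e-02  6.65000e-02  3.69000e-02  8.28949e+01]
wood [360.91578947 217.92105263] [5.68500e-01 3.30000e-03 6.39000e-02 3.06000e-02 5.59916e+01]
wood [451.15086207 187.4612069 ] [ 6.20100e-01 -8.89000e-02  6.49000e-02  3.92000e-02  5.33955e+01]
wood [252.46391753 180.92783505] [ 0.5745  0.1306  0.09    0.0231 13.8985]
wood [ 67.66176471 100.23161765] [6.12800e-01 3.34500e-01 1.31500e-01 3.43000e-02 6.60835e+01]
dark [250.86666667 325.86366366] [ 3.43000e-01  6.76000e-02  9.37600e-01  2.99300e-01 -7.61373e+01]
dark [252.7480916  124.54961832] [ 0.6305  0.1445  0.0461  0.0276 13.8945]
dark [434.85775862  96.20689655] [ 7.16600e-01 -5.75000e-02  9.94000e-02  5.41000e-02  8.88439e+01]
dark [105.79138322  92.45578231] [6.18600e-01 3.19500e-01 2.40300e-01 5.10000e-02 6.61681e+01]
```

View pics/w2.png

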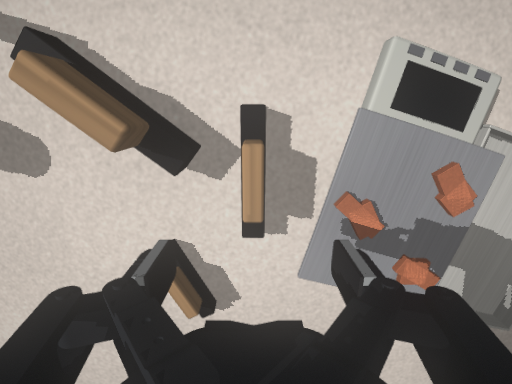

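Scraper is unmoved and upright (rib at wrist pixel (252,181)). I descend deeper in two steps, watching force.

```bash
python3 -m handwheel '0.002 0 0.04 0 0 0;0.002 0 0.08 0 0 0;0.002 0 0.115 0 0 0;0.002 0 0.135 0 0 0;0.002 0 0.147 0 0 0;0.002 0 0.147 0 0 0' -1
python3 -m handwheel '0 0 0.007 0 0 0;0 0 0.014 0 0 0;0 0 0.014 0 0 0'
```

```text
t: 5.37
ee_pos: [0.5721, 0.1297, 0.0387]
ee_rot: [-3.118, -0.38, 0.011]
ft_force: [-1.0, -0.7, 0.3]
gripper_width: 1.0
t: 5.62
ee_pos: [0.5752, 0.1299, 0.0287]
ee_rot: [3.119, 0.38, 0.001]
ft_force: [-1.1, -0.4, -1.0]
gripper_width: 1.001
```

```bash
python3 -m handwheel '0 0 0.006 0 0 0;0 0 0.006 0 0 0;0 0 0.006 0 0 0;0 0 0.006 0 0 0;0 0 0.006 0 0 0;0 0 0.006 0 0 0;0 0 0.006 0 0 0;0 0 0.006 0 0 0' 1 60
python3 - <<'E'
from bench import get_obs
o=get_obs();print(o['gripper_width'],o['ee_pos'],o['ft_force'],o['moment'])
E
```

```text
t: 6.28
ee_pos: [0.5753, 0.13, 0.0232]
ee_rot: [-3.119, -0.38, -0.002]
ft_force: [-0.0, 0.7, 2.7]
gripper_width: 0.269
0.269229272988481 [0.57527873 0.1300034  0.02315229] [-0.02651482  0.74207534  2.73126232] [ 0.03199481  0.02094912 -0.04182031]
```

```bash
python3 -m handwheel '0 0 -0.03 0 0 0;0 0 -0.06 0 0 0;0 0 -0.1 0 0 1;0 0 -0.1 0 0 2;0 0 -0.1 0 0 3.06;0 0 -0.1 0 0 3.06;0 0 -0.1 0 0 3.06;0 0 -0.1 0 0 3.06'
python3 - <<'E'
from h import *
from bench import cams
o,c,W=wristview();im=c['image'];cv2.imwrite('pics/w3.png',im[:,:,::-1])
print(o['ee_pos'],o['ee_rot'],o['gripper_width'],o['ft_force'])
hsv=cv2.cvtColor(im,cv2.COLOR_RGB2HSV).astype(int);H,S,V=hsv[...,0],hsv[...,1],hsv[...,2]
p0=np.array([.5657,-.0553]);a=np.deg2rad(-1.4);M=np.array([[np.cos(a),np.sin(a)],[-np.sin(a),np.cos(a)]])
for k in blobs((H<9)&(S>110)&(V>60),300):
    q=(ray(c,k,.077,W)[:,:2]-p0)@M.T; print('chip',k.mean(0),q.min(0).round(3),q.max(0).round(3))
for k in blobs((S>15)&(H>95)&(H<130)&(V>60),2000):print('plate',k.mean(0),rect(ray(c,k,.066,W)[:,:2]))
E
```

```text
t: 6.95
ee_pos: [0.5738, 0.1298, 0.1211]
ee_rot: [3.141, -0.036, -0.004]
ft_force: [-0.2, 0.2, -2.5]
gripper_width: 0.267
[0.57379991 0.12980952 0.12110802] [ 3.14114016 -0.03565755 -0.0040562 ] 0.2669304258629494 [-0.20329593  0.1588249  -2.46405254]
chip [393.80327869 208.32513661] [-0.029  0.023] [0.016 0.085]
```

View pics/w3.png

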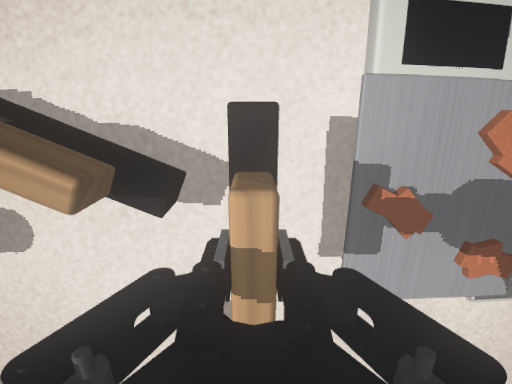

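```bash
python3 -m handwheel '-0.002 0.03 0 0 0 0;-0.002 0.055 0 0 0 0;-0.002 0.067 0 0 0 0;-0.002 0.067 0.015 0 0 0;-0.002 0.067 0.029 0 0 0;-0.002 0.067 0.029 0 0 0;-0.002 0.067 0.029 0 0 0;-0.002 0.067 0.029 0 0 0'
python3 - <<'E'
from h import *
o,c,W=wristview();im=c['image'];cv2.imwrite('pics/w4.png',im[:,:,::-1])
s=[]
from bench import get_obs
print(o['ee_pos'],o['ee_rot'],2*np.rad2deg(np.arctan2(o['ee_rot'][1],o['ee_rot'][0])),o['ft_force'])
b=np.load('top.npy',allow_pickle=True).item()
hsv=cv2.cvtColor(im,cv2.COLOR_RGB2HSV).astype(int);H,S,V=hsv[...,0],hsv[...,1],hsv[...,2]
# plate left edge per row: first bluish pixel right of blade
for r in range(20,300,30):
    x=np.where((S[r]>12)&(H[r]>95)&(H[r]<130)&(V[r]>50))[0];x=x[x>285]
    if len(x):print(r,x[0],ray(c,[[x[0],r]],.0655,W)[0].round(4))
E
```

```text
t: 7.67
ee_pos: [0.5714, 0.0632, 0.0939]
ee_rot: [-3.141, 0.038, -0.001]
ft_force: [0.3, 0.5, -2.4]
gripper_width: 0.271
[0.57144245 0.06315776 0.09388281] [-3.14121826e+00  3.80514296e-02 -5.16513161e-04] 358.6119527456586 [ 0.26338506  0.54387144 -2.41020501]
```

View pics/w4.png

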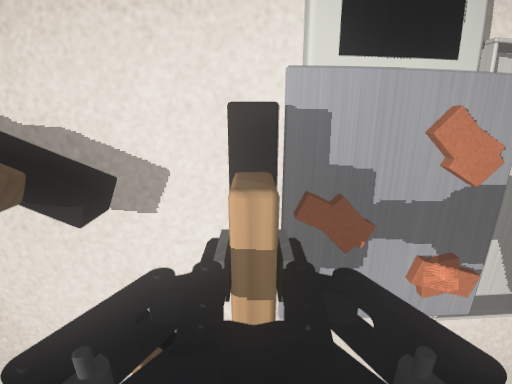

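Blade is parallel to the plate edge (x≈285) and just outside the plate. I start a slow sweep.

```bash
python3 -m handwheel '0 0.008 0.001 0 0 0;0 0.016 0.001 0 0 0;0 0.025 0.001 0 0 0;0 0.034 0.001 0 0 0;0 0.043 0.001 0 0 0;0 0.052 0.001 0 0 0;0 0.061 0.001 0 0 0;0 0.07 0.001 0 0 0;0 0.08 0.001 0 0 0;0 0.09 0.001 0 0 0;0 0.1 0.001 0 0 0;0 0.11 0.001 0 0 0'
python3 -m handwheel '0 0.009 0 0 0 0;0 0.018 0 0 0 0;0 0.027 0 0 0 0;0 0.036 0 0 0 0;0 0.045 0 0 0 0;0 0.054 0 0 0 0;0 0.063 0 0 0 0;0 0.072 0 0 0 0;0 0.081 0 0 0 0;0 0.09 0 0 0 0;0 0.099 0 0 0 0;0 0.108 0 0 0 0'
python3 -m handwheel '0 0.006 0 0 0 0;0 0.012 0 0 0 0;0 0.012 0 0 0 0;0 0.012 0 0 0 0'
python3 - <<'E'
from h import *
from bench import cams
o,c,W=wristview();t=cams.camera('top');s=cams.camera('side')
print(o['ee_pos'],o['ft_force'])
cv2.imwrite('pics/s1.png',np.hstack([cv2.resize(t['image'][90:240,200:400],(400,300)),cv2.resize(s['image'][120:270,190:390],(400,300))])[:,:,::-1])
E
```

```text
t: 8.72
ee_pos: [0.5684, -0.0481, 0.0925]
ee_rot: [3.141, -0.039, -0.0]
ft_force: [-0.3, 0.2, -2.0]
gripper_width: 0.269
t: 9.72
ee_pos: [0.5657, -0.156, 0.0925]
ee_rot: [3.141, -0.039, -0.0]
ft_force: [-0.1, -0.1, -2.3]
gripper_width: 0.27
t: 10.05
ee_pos: [0.5654, -0.1671, 0.0925]
ee_rot: [-3.141, 0.04, 0.0]
ft_force: [-0.0, -0.3, -2.7]
gripper_width: 0.266
[ 0.56542484 -0.16714174  0.09245659] [-0.04470577 -0.28471526 -2.74654704]
```

View pics/s1.png

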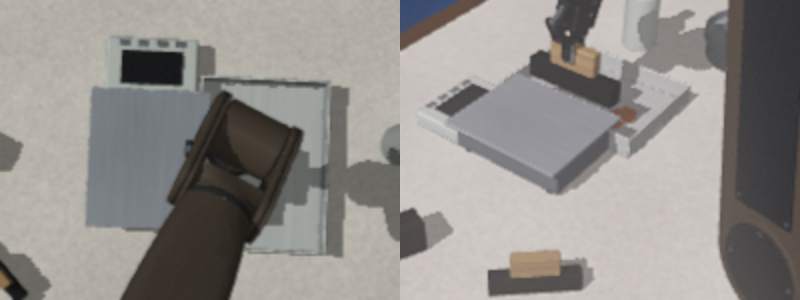

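The side view shows the plate empty and a chip in the tray at (625,115). I raise the scraper, return over its place and check the chips numerically.

```bash
python3 -m handwheel '0 0 -0.03 0 0 0;0 0 -0.05 0 0 0;0.002 -0.03 -0.05 0 0 0;0.002 -0.07 -0.05 0 0 0;0.002 -0.11 -0.05 0 0 0;0.002 -0.15 -0.05 0 0 0;0.002 -0.19 -0.05 0 0 0;0.002 -0.23 -0.05 0 0 -1;0.002 -0.27 -0.05 0 0 -2;0.002 -0.298 -0.05 0 0 -3.06;0.002 -0.298 -0.05 0 0 -3.06;0.002 -0.298 -0.05 0 0 -3.06'
cat > chk.py <<'E'
from h import *
from bench import cams,get_obs
o=get_obs();print(o['ee_pos'],o['ee_rot'],o['ft_force'],o['gripper_width'])
p0=np.array([.5657,-.0553]);a=np.deg2rad(-1.4);M=np.array([[np.cos(a),np.sin(a)],[-np.sin(a),np.cos(a)]])
t=cams.camera('top');s=cams.camera('side')
for n,c in(('top',t),('side',s)):
    hsv=cv2.cvtColor(c['image'],cv2.COLOR_RGB2HSV).astype(int);H,S,V=hsv[...,0],hsv[...,1],hsv[...,2]
    for k in blobs((H<18)&(S>80)&(V>40),15):
        q=ray(c,k,.015)[:,:2]
        if q[:,1].mean()<.06: print(n,k.mean(0).round(),'tray frame',(((q.min(0)+q.max(0))/2-p0)@M.T-[-.0015,-.1875]).round(3),rect(q)[2:4])
import sys
cv2.imwrite(sys.argv[1],np.hstack([cv2.resize(t['image'][90:240,180:380],(400,300)),cv2.resize(s['image'][120:270,190:390],(400,300))])[:,:,::-1])
E
python3 chk.py pics/s2.png
```

```text
t: 11.2
ee_pos: [0.5743, 0.1328, 0.1424]
ee_rot: [3.118, 0.385, -0.0]
ft_force: [0.3, -1.0, -1.6]
gripper_width: 0.271
[0.57431843 0.13277328 0.14242321] [ 3.11758668e+00  3.84841951e-01 -4.26020334e-04] [ 0.29511051 -0.97776583 -1.55393038] 0.27071029633255445
top [322. 194.] tray frame [-0.071  0.026] [0.0585 0.0373]
top [315. 177.] tray frame [-0.014  0.05 ] [0.0607 0.0335]
top [316. 150.] tray frame [0.074 0.049] [0.0594 0.036 ]
top [502.  82.] tray frame [ 0.326 -0.56 ] [0.0365 0.0365]
side [301. 178.] tray frame [-0.074  0.033] [0.0529 0.0356]
side [215. 178.] tray frame [0.168 0.21 ] [0.1187 0.0945]
side [245. 109.] tray frame [ 0.426 -0.272] [0.3171 0.0398]
side [349.  95.] tray frame [ 0.11 -0.88] [0.7375 0.4028]
```

View pics/s2.png

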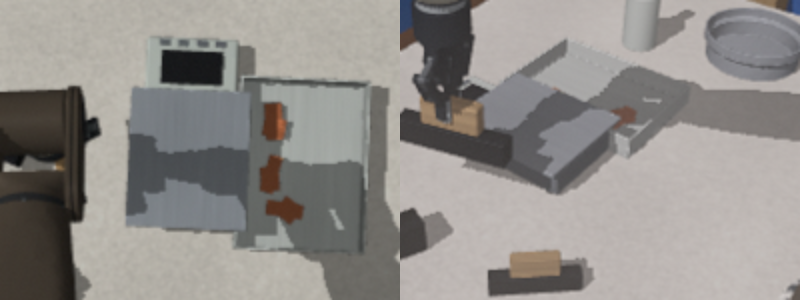

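All three chips lie flat in the tray, at top crop (273,122), (270,175) and (285,210). Now I set the scraper down.

```bash
python3 -m handwheel '0 0.001 0.035 0 0 0;0 0.001 0.07 0 0 0;0 0.001 0.095 0 0 0;0 0.001 0.11 0 0 0;0 0.001 0.116 0 0 0;0 0.001 0.118 0 0 0;0 0.001 0.119 0 0 0;0 0.001 0.12 0 0 0;0 0.001 0.12 0 0 0;0 0.001 0.12 0 0 0'
```

```text
t: 12.13
ee_pos: [0.5758, 0.1298, 0.0234]
ee_rot: [3.119, 0.379, 0.003]
ft_force: [-0.1, 0.1, -2.4]
gripper_width: 0.268
```

```bash
python3 -m handwheel '0 0 0.001 0 0 0;0 0 0.001 0 0 0;0 0 0.001 0 0 0'; python3 -m handwheel '0 0 0.0005 0 0 0;0 0 0.001 0 0 0;0 0 0.001 0 0 0'
```

```text
t: 12.38
ee_pos: [0.5759, 0.1299, 0.0231]
ee_rot: [3.118, 0.38, 0.002]
ft_force: [-2.5, -0.5, 6.3]
gripper_width: 0.267
t: 12.63
ee_pos: [0.5758, 0.1299, 0.0231]
ee_rot: [3.118, 0.38, 0.001]
ft_force: [-4.7, -0.4, 11.0]
gripper_width: 0.269
```

Standing on the bench. I ease off, open and retreat straight up.

```bash
python3 -m handwheel '0 0 -0.0015 0 0 0;0 0 -0.0015 0 0 0;0 0 -0.0015 0 0 0;0 0 -0.0015 0 0 0;0 0 -0.0015 0 0 0;0 0 -0.0015 0 0 0;0 0 -0.0015 0 0 0;0 0 -0.0015 0 0 0;0 0 -0.0015 0 0 0;0 0 -0.0015 0 0 0' -1
python3 -m handwheel '0 0 -0.02 0 0 0;0 0 -0.06 0 0 0;0 0 -0.1 0 0 0;0 0 -0.14 0 0 0;0 0 -0.17 0 0 0;0 0 -0.19 0 0 0;0 0 -0.19 0 0 0;0 0 -0.19 0 0 0;0 0 -0.19 0 0 0'
python3 chk.py pics/s3.png; python3 - <<'E'
from h import *
o,c,W=wristview();im=c['image'];cv2.imwrite('pics/w5.png',im[:,:,::-1])
hsv=cv2.cvtColor(im,cv2.COLOR_RGB2HSV).astype(int);H,S,V=hsv[...,0],hsv[...,1],hsv[...,2]
for n,m,z in(('wood',(H>8)&(H<22)&(S>80)&(V>90),.085),('dark',(V<65),.04)):
    for k in blobs(m,500): print(n,k.mean(0),rect(ray(c,k,z,W)[:,:2]))
E
```

```text
t: 13.47
ee_pos: [0.5751, 0.1299, 0.022]
ee_rot: [-3.119, -0.38, -0.0]
ft_force: [0.2, -0.1, 0.1]
gripper_width: 0.998
t: 14.22
ee_pos: [0.5742, 0.1299, 0.2104]
ee_rot: [-3.118, -0.38, 0.004]
ft_force: [-0.2, 0.1, -0.1]
gripper_width: 1.0
[0.5741709  0.1298503  0.21037517] [-3.11838398 -0.37959713  0.00390601] [-0.17058113  0.14532362 -0.12127717] 0.9999163410403313
top [322. 194.] tray frame [-0.071  0.026] [0.0598 0.0373]
top [315. 177.] tray frame [-0.014  0.05 ] [0.0607 0.0335]
top [316. 150.] tray frame [0.074 0.049] [0.0594 0.036 ]
top [502.  84.] tray frame [ 0.323 -0.555] [0.0368 0.027 ]
side [302. 178.] tray frame [-0.074  0.033] [0.0529 0.0382]
side [249. 107.] tray frame [ 0.429 -0.3  ] [0.3287 0.0423]
side [348.  90.] tray frame [ 0.165 -0.942] [0.8694 0.4228]
wood [252.98342541 177.70718232] [ 0.5747  0.1302  0.0894  0.0232 14.4819]
wood [ 81.44444444 102.48148148] [6.12900e-01 3.33200e-01 1.30100e-01 3.41000e-02 6.61956e+01]
dark [250.6646778  324.73389021] [ 3.27200e-01  6.36000e-02  1.00170e+00  3.26200e-01 -7.61223e+01]
dark [253.68695652 123.66956522] [ 0.6321  0.1443  0.0454  0.028  13.897 ]
dark [424.02304147  98.59907834] [ 7.16400e-01 -5.74000e-02  9.93000e-02  5.43000e-02  8.87851e+01]
dark [114.94444444  95.13043478] [6.18400e-01 3.19100e-01 2.38900e-01 5.02000e-02 6.60584e+01]
```

View pics/w5.png

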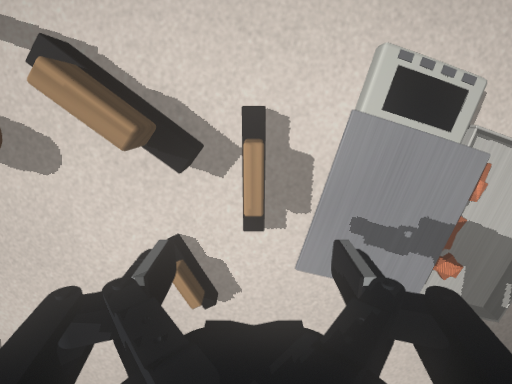

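The scraper stands upright where it was (rib at (253,178)), the plate is empty and the chips are in the tray. Handing in.

```bash
python3 -c "
from bench import sign_off
print(sign_off())"
```

```text
the job is handed in; nothing more can be done
None
```

I picked up the middle-sized scraper and wiped all three chips off the plate into the tray in one sweep, with the underside about 3 mm above the plate. I then stood the scraper back where it was and handed the job in at about 14 s.

**Last checks:**
- **Chips:** the top view shows all three in the tray, with centres in the tray frame at about (-0.07, 0.03), (-0.01, 0.05) and (0.07, 0.05) m. Their outlines fit chips lying flat on the tray floor. The side view could confirm only one of them, because the plate hides the other two.
- **Scraper:** it stands upright at (0.575, 0.130), within about 1 mm of where it was measured before the pick-up.
- **Gripper:** it was open and clear of everything, with about zero force.
- **Plate:** I had no direct reading of how far it sank; the wrist force read between calls during the sweep showed only the scraper's weight.
- **Bottle, jar and sieve:** the arm never went near them, but I did not re-measure their positions.

**What went wrong:** the first grasp closed on top of the rib with about 11 N. The real fingertips turned out to be about 30 mm higher than the reported tool point. The scraper had not moved, so I gripped deeper and it held, with the fingers stopping at about 23 mm on the 24 mm rib.

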